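# Snap the brush and the scoop into the stall's clip rail

### The job

Tidy the coffee stall's counter: pick up the long round-handled cleaning brush and the long-handled steel scoop that lie on the counter, and snap each sideways, handle level, into one of the two empty places of the clip rail beside the whisk (either tool in either place). Centre each handle over its place and press it fully home in both of its clips, then let go.

Things in the scene. Friction and masses are not known exactly. Their poses are not given: they have to be found in the camera images.
- brush: Long cleaning brush: flat block of black bristles 40 x 36 x 18 mm. Not the short brush with a flat handle and pale bristles. Lies flat on the counter. Origin (grip here, across): on the axis of the round wooden handle (18 mm thick, x = -85 to +65 mm), 9 mm above the counter; +x runs along the handle to the head's end at x = 134 mm, z up. About 70 g.
- scoop: Long-handled coffee scoop: open-topped square steel shovel 58 x 46 x 26 mm. Lies flat on the counter. Origin (grip here, across): on the axis of the round wooden handle (18 mm thick, x = -85 to +65 mm), 9 mm above the counter; +x runs along the handle to the head's end at x = 130 mm, z up. About 80 g.
- clip_a: One empty place of the three on the clip rail, 80 mm apart along y (one holds a whisk; the order varies). Two upright clips of steel leaves on black posts, each 18 mm long, at x = -42 and +42 mm; 66 mm free between them for the fingers. Origin: centre of the underside of its aluminium foot (8 mm thick), 10 mm above the counter; x: along a stowed handle, away from the robot; z up. Fixed.
- clip_b: The other empty place, just like A. In both, heights above the origin: seat 45 mm, lips of the leaves 62 mm (13 mm apart, springing apart in y), tops of the flared mouth 77 mm (45 mm apart). A level handle along x, pressed straight down at mid-place with some 8 to 15 N in all, snaps past the lips of both clips and rests on the seats, its axis 54 mm above the origin.
Things that resemble listed ones, but are neither listed nor needed, are in the scene too. What is shaped like the brush but orange is not meant. Leave any turquoise look-alike of the scoop alone.

How it is judged:
By the outcome, as a careful person would: the job done as asked, in the order asked, and still so for the second after the job is handed in, with the robot touching nothing.
It also fails if it takes over 58 s, if anything falls off the work surface, if the arm or the gripper's body presses on something with over 40 N, if the wrist force passes 120 N, or if a joint passes its speed limit or range.

### The arm

A 7-joint arm with a two-finger parallel gripper is mounted at the origin on the work surface. World frame = base frame: x ahead of the robot, y to its left, z up, the work surface at z = 0. Lengths are in mm, angles in rad, forces in N, time in s.
With the tool pointing down it reaches from about 400 to 900 mm from the base axis. Payload 5.6 kg.
Tool frame: the origin (TCP) lies midway between the tips of the shut fingers; the grasp point (between the pads) lies 19 mm behind it; x points along the fingers, y is the direction in which the jaws open and shut, and the axes are right-handed (so a half turn about x gives the same grasp; the last joint's range is limited). The gripper opens to 92 mm and grips with 3 to 60 N. Pads are 20 mm wide; open, the fingers measure 128 mm over their backs; the gripper's body (75 mm by 189 mm) begins 69 mm behind the grasp point.
Start: joints at [-1.39, 0.468, -0.012, 1.603, 0.006, 1.071, -0.056], TCP at [144.3, 633.787, 214.592] pointing down, gripper open.
Joint ranges: [-2.53, 2.53], [-0.31, 2.02], [-1.57, 1.55], [0.28, 2.44], [-1.29, 4.43], [0.15, 1.84], [-2.92, 2.92]. Speed limits (rad/s): [2.57, 2.57, 3.14, 3.14, 3.14, 3.14, 3.14].

### API

Orientations are given as a rotation vector (axis times angle).
In Python, from cell import robot, grip, kin, viewer gives the robot as it stands. Calls block until the motion is done:
- robot.movep(position, orientation): joint-space move of the TCP to a pose.
- robot.servo_line(position, feed=150, rotation=None): straight line of the TCP; rotation=None keeps the orientation; feed is the mean speed in mm/s.
- robot.goto_joints(angles): joint-space move.
- grip(opening, newtons=None): opening from 0.0 (shut) to 1.0 (fully open); newtons is the grip in N (None keeps the last); returns when the fingers have stopped.
- robot.hold(seconds).
- kin.ik(position, orientation): joint angles nearest the present ones, or None.
- robot.observe(): the state.
- viewer.read_camera(name): name is "scene" or "top" or "wrist"; returns the picture (384x512x3 uint8, red, green, blue); there is no depth.
- viewer.camera_info(name): a dict with "camera_matrix" (3x3 intrinsics, pixels), "R" (3x3) and "t" (3): a world point X has camera coordinates R X + t. Camera axes: x right, y down, z forward; pixel columns grow to the right and rows downward; lengths in mm; the calibration is good to about 2 mm. A picture is of the moment at which its call begins: read the wrist's pose just before it. camera_info takes no time and is no camera call; for the wrist camera it gives the pose at the moment of the call.
A pose or a line that the arm cannot do raises robot.IKError and nothing moves.
- robot.job_done(): hands the job in, once; it reports no verdict.
Trained networks look in the newest picture that a camera, given by its name, has taken for a name from the list of things; names that differ only in an ending like _2 or _b are one class to them, and where a whole thing is asked for, a point or a joint stands for the part that bears it (a point fixed in the world has none). Each returns a list of dicts, best first, with "confidence" (0 to 1); they miss things now and then, are a little off and sometimes report something else, mostly with a low value. They report only what shows in the picture. A call takes as long as a camera call. They do not tell look-alikes from the thing itself.
- viewer.silhouettes(name, camera): "mask" (384x512 bool, what is visible of it).
- viewer.pinpoint(name, camera): "at" ([x, y, z] in mm, in the coordinates of the camera as it stood for that picture, good to about 4 mm: a listed point, or the origin of a listed thing).
The state is a dict: "t": time; "joints": joint angles; "joint_velocities": joint speeds; "joint_torque": joint torques, N m; "tcp_pos": TCP position; "tcp_rot": TCP orientation; "contact_force": force on the tool from outside, world axes, zero at the start; "wrist_torque": the same for the moment, N m; "grip_width": opening from 0.0 (shut) to 1.0 (fully open).
Only numpy, scipy, OpenCV 4.12 (cv2) and the standard library are available. Lean on these libraries where they do the work, as an engineer would, in place of code of your own. Each camera call takes 0.05 s, during which the arm holds its last target.

## Working session

There is one attempt and no reset: what is moved stays moved. The work goes in short steps, each a Python script; the robot and the scene stay as the last script left them, time stands still between calls to the robot, and variables do not carry over. Pictures are saved under pics/ and viewed, and the job is handed in when it is done.

```bash
ls; mkdir -p pics
python3 - <<'E'
from cell import robot,grip,kin,viewer
import cv2,numpy as np
for c in ["scene","top"]:
    im=viewer.read_camera(c); cv2.imwrite(f"pics/{c}0.png",cv2.resize(im[:,:,::-1],(800,600),interpolation=cv2.INTER_CUBIC))
    I=viewer.camera_info(c);R=np.array(I["R"]);t=np.array(I["t"])
    print(c,np.array(I["camera_matrix"]).round(1).tolist(),(-R.T@t).round())
    for n in ["brush","scoop","clip_a"]:
        for d in viewer.pinpoint(n,c): print(n,round(d["confidence"],2),(R.T@(np.array(d["at"])-t)).round(1))
print(robot.observe())
E
```

```text
pics
scene [[418.2, 0.0, 252.6], [0.0, 418.2, 190.6], [0.0, 0.0, 1.0]] [904. 113. 762.]
brush 0.71 [ 144.4 -278.4   12.1]
brush 0.59 [ 442.3 -297.7    9.5]
scoop 0.98 [ 497.3 -115.     6. ]
scoop 0.66 [335.9 153.6   6.6]
clip_a 0.93 [542.8 302.9   6.7]
clip_a 0.76 [565.5 137.6   8.2]
top [[430.0, 0.0, 256.7], [0.0, 430.0, 188.5], [0.0, 0.0, 1.0]] [ 290.   -7. 1008.]
brush 0.77 [ 447.3 -298.7   11.1]
brush 0.71 [ 145.7 -281.8    5.5]
scoop 0.94 [334.1 155.9   2.1]
scoop 0.89 [ 500.1 -117.5    9.1]
clip_a 0.7 [539.5 300.9   9.1]
clip_a 0.63 [566.6 143.9   8. ]
clip_a 0.39 [ 495.3 -120.3   10.6]
{'t': 0.4, 'joints': array([-1.38998609,  0.4676862 , -0.01159542,  1.60278203,  0.00603816,
        1.0713966 , -0.05627708]), 'joint_velocities': array([-2.49252492e-04, -2.48659300e-03, -7.29386999e-04, -5.17069318e-04,
       -1.72225645e-03,  7.47990549e-06,  7.08665347e-04]), 'joint_torque': array([-3.25682940e-04, -5.19852591e+01, -1.24879234e-02, -2.43700844e+01,
       -5.66263497e-02,  1.31586258e-02,  6.84411248e-05]), 'tcp_pos': array([144.31205421, 633.72241876, 214.43743857]), 'tcp_rot': array([ 0.17554913,  1.56358303, -0.17592888]), 'contact_force': array([ 0.14044566, -0.4612254 , -0.41718236]), 'wrist_torque': array([0.02954676, 0.03499472, 0.01803528]), 'grip_width': 1.0027237758949976}
```

View pics/scene0.png

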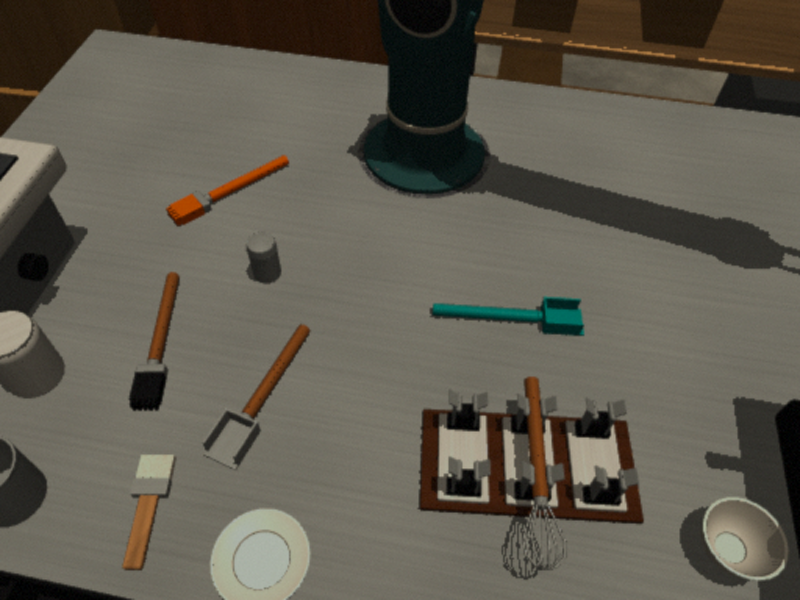

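View pics/top0.png

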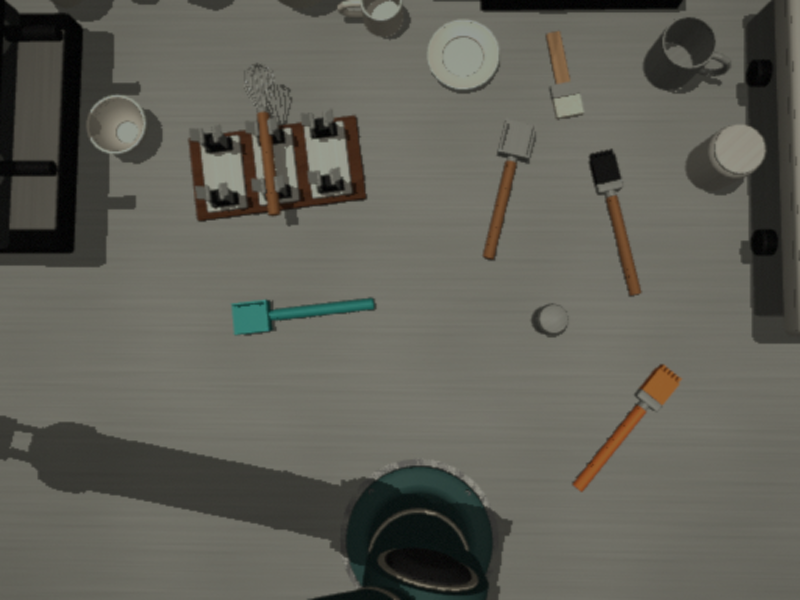

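Scene view (800x600): the brush is at about (160,330), the scoop at (265,390), and the orange brush and turquoise scoop are decoys. The rail is at (530,465) with the whisk in the middle, so the outer two places are free. Next I refine the handles and look at the rail from the wrist camera.

```bash
cat > h.py <<'E'
from cell import robot,grip,kin,viewer
import cv2,numpy as np
from scipy.spatial.transform import Rotation as Ro
def cam(c):
    I=viewer.camera_info(c);return np.array(I["camera_matrix"]),np.array(I["R"]),np.array(I["t"])
def toplane(uv,z,C):
    K,R,t=C; o=-R.T@t
    d=(R.T@np.linalg.inv(K)@np.c_[uv,np.ones(len(uv))].T).T
    return o+d*((z-o[2])/d[:,2])[:,None]
def proj(X,C):
    K,R,t=C; p=(K@(R@np.atleast_2d(X).T+t[:,None])).T; return p[:,:2]/p[:,2:]
def down(yaw): # tool x down, tool y at angle yaw from world y (jaw dir)
    x=np.array([0,0,-1.]);y=np.array([-np.sin(yaw),np.cos(yaw),0]);return Ro.from_matrix(np.c_[x,y,np.cross(x,y)]).as_rotvec()
def handle(im,C,guess,z=9):
    hsv=cv2.cvtColor(im,cv2.COLOR_RGB2HSV)
    m=((hsv[...,0]<18)&(hsv[...,1]>95)&(hsv[...,2]>45)).astype(np.uint8)
    n,l,s,c=cv2.connectedComponentsWithStats(m)
    g=proj([*guess,z],C)[0]
    best=min((np.min(np.linalg.norm(np.argwhere(l==i)[:,::-1]-g,axis=1)),i) for i in range(1,n) if s[i,4]>30)
    uv=np.argwhere(l==best[1])[:,::-1].astype(float)
    P=toplane(uv,z,C)[:,:2]
    vx,vy,x0,y0=cv2.fitLine(P.astype(np.float32),cv2.DIST_HUBER,0,.01,.01).ravel()
    if vx<0: vx,vy=-vx,-vy
    s_=(P-[x0,y0])@[vx,vy]
    a=np.array([x0,y0])+s_.min()*np.array([vx,vy]);b=np.array([x0,y0])+s_.max()*np.array([vx,vy])
    return a,b,np.degrees(np.arctan2(vy,vx)),len(uv),best[0]
E
python3 - <<'E'
from h import *
for c in ["scene","top"]:
    C=cam(c); im=viewer.read_camera(c)
    for n,g in [("brush",(445,-298)),("scoop",(499,-116))]:
        a,b,y,k,d=handle(im,C,g)
        u=(b-a)/np.linalg.norm(b-a)
        print(c,n,a.round(1),b.round(1),"len",round(np.linalg.norm(b-a),1),"yaw",y.round(1),k,round(d,1),"origin from tail",(a+85*u).round(1),"from b",(b-65*u).round(1))
robot.movep([480,215,330],down(np.radians(7)))
C=cam("wrist");im=viewer.read_camera("wrist")
cv2.imwrite("pics/w1.png",cv2.resize(im[:,:,::-1],(800,600),interpolation=cv2.INTER_CUBIC))
K,R,t=C;print((-R.T@t).round(),R[2].round(2),robot.observe()["t"],robot.observe()["tcp_pos"])
for d in viewer.pinpoint("clip_a","wrist"): print(round(d["confidence"],2),(R.T@(np.array(d["at"])-t)).round(1),proj(R.T@(np.array(d["at"])-t),C)*800/512)
E
```

```text
scene brush [ 356.1 -318.7] [ 505.1 -284.1] len 153.0 yaw 13.1 479 0.3 origin from tail [ 438.9 -299.5] from b [ 441.8 -298.8]
scene scoop [ 410.3 -100.2] [ 558.5 -134.8] len 152.2 yaw -13.2 575 0.5 origin from tail [ 493.1 -119.5] from b [ 495.2 -120. ]
top brush [ 360.6 -317.3] [ 506.8 -284.2] len 149.9 yaw 12.8 471 0.5 origin from tail [ 443.5 -298.5] from b [ 443.4 -298.5]
top scoop [ 413.1 -101.2] [ 560.3 -136.3] len 151.4 yaw -13.4 452 0.5 origin from tail [ 495.8 -120.9] from b [ 497.1 -121.2]
[414. 208. 500.] [ 0.24  0.03 -0.97] 2.5333 [479.58237118 216.04781448 329.68826213]
0.97 [566.  140.    7.3] [[325.77516126 320.1260285 ]]
0.88 [541.9 300.3   8.7] [[475.75942573 316.68577644]]
```

View pics/w1.png

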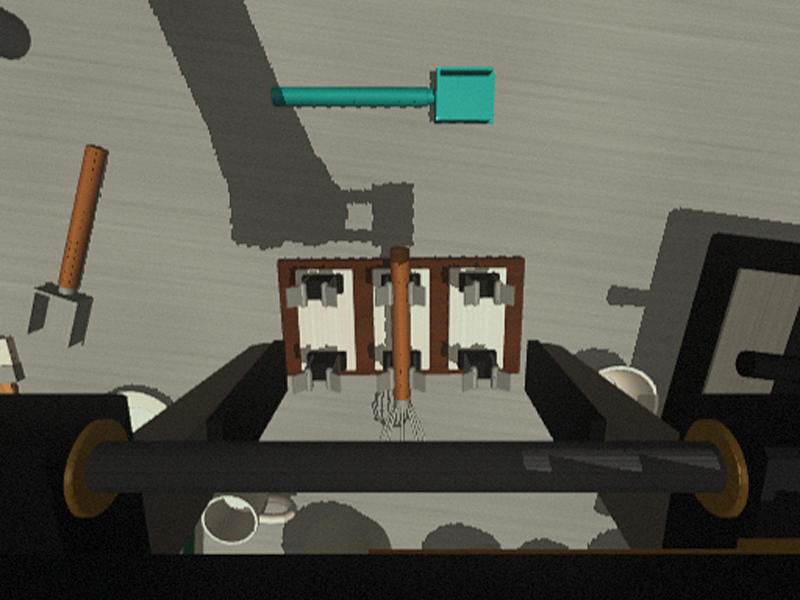

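The wrist view shows the rail square on: board corners near (278,260), (523,258), (519,372) and (289,374), whisk in the middle, both outer places free. I'll get the yaw and centre from the board edges and the whisk handle.

Run:
```python
from h import *
C=cam("wrist");im=viewer.read_camera("wrist");np.save("w1.npy",im)
q=np.array([[278,260],[523,258],[519,372],[289,374]])*.64
P=toplane(q,10,C);print(P.round(1))
e=P[1]-P[0];print("near edge yaw",np.degrees(np.arctan2(-e[0],e[1])).round(2));e=P[2]-P[3];print("far",np.degrees(np.arctan2(-e[0],e[1])).round(2))
for a,b in((0,3),(1,2)):
    e=P[b]-P[a];print("side",np.degrees(np.arctan2(e[1],e[0])).round(2))
print("centre",P.mean(0).round(1))
a,b,y,k,d=handle(im,C,(553,221),64);print("whisk w",a,b,y,k)
print("whisk ends", toplane(np.array([[400,254],[401,395]])*.64,64,C).round(1))
for c in["scene","top"]:
    Cc=cam(c);i2=viewer.read_camera(c)
    if c=="top":
        q=np.array([[197,219],[366,200],[357,117],[190,141]])*.64
        print("top quad",toplane(q,10,Cc).round(1),toplane(q,10,Cc).mean(0).round(1))
    i2=i2[:]; cv2.imwrite(f"pics/{c}crop.png",cv2.resize(i2[:,:,::-1][60:160,100:260] if c=="top" else i2[:,:,::-1][230:380,250:430],None,fx=4.4,fy=4.4,interpolation=cv2.INTER_CUBIC))
cv2.imwrite("pics/wcrop.png",cv2.resize(im[150:260,165:345,::-1],None,fx=4.4,fy=4.4,interpolation=cv2.INTER_CUBIC))
```

```text
[[506.2  85.3  10. ]
 [472.7 338.8  10. ]
 [598.5 357.6  10. ]
 [632.2 104.9  10. ]]
near edge yaw 7.53
far 7.58
side 8.83
side 8.49
centre [552.4 221.6  10. ]
whisk w [462.18305262 319.10662157] [598.05858564 197.46292321] -41.836758 2890
whisk ends [[476.5 210.6  64. ]
 [616.8 228.6  64. ]]
top quad [[470.8 338.   10. ]
 [500.1  81.3  10. ]
 [627.8  96.3  10. ]
 [591.4 352.2  10. ]] [547.5 216.9  10. ]
```

View pics/wcrop.png

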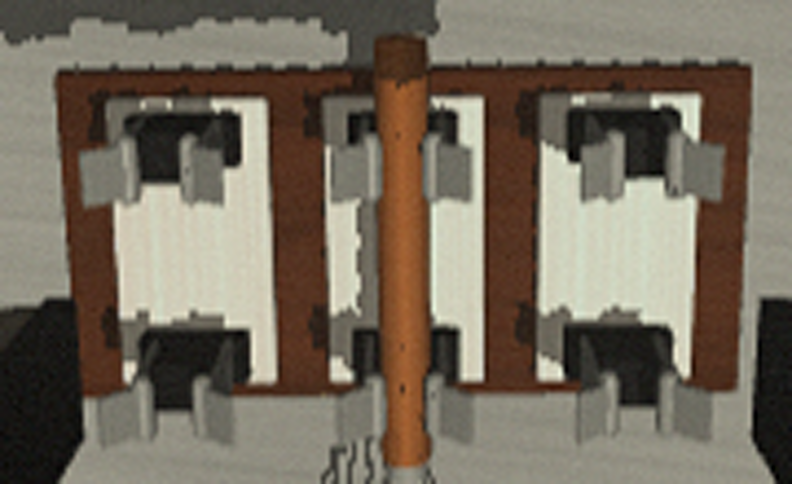

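View pics/topcrop.png

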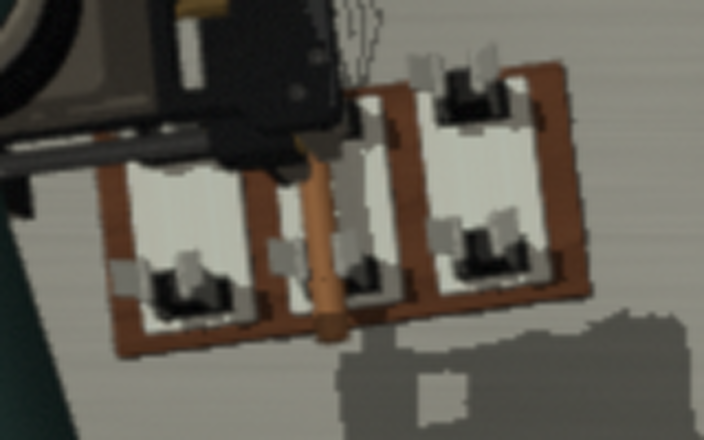

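Rail: centre about (553,221), yaw about 8°, so the places are near (542,300) and (564,142). Pinpoints, board quad and whisk agree within about 2 mm, except my rough hand-picked top quad. Scoop first, refining it with the wrist camera.

Run:
```python
from h import *
robot.movep([485,-119,200],down(np.radians(-13.3)))
C=cam("wrist");im=viewer.read_camera("wrist")
cv2.imwrite("pics/w2.png",cv2.resize(im[:,:,::-1],(800,600),interpolation=cv2.INTER_CUBIC))
a,b,y,k,d=handle(im,C,(496,-120))
u=(b-a)/np.linalg.norm(b-a)
print(a.round(1),b.round(1),np.linalg.norm(b-a).round(1),y,k,d,(a+85*u).round(1),(b-65*u).round(1),robot.observe()["t"])
```

```text
[415.2 -99.7] [ 563.6 -135.8] 152.7 -13.68488 1787 0.31436118318916123 [ 497.8 -119.8] [ 500.5 -120.5] 4.125
```

View pics/w2.png

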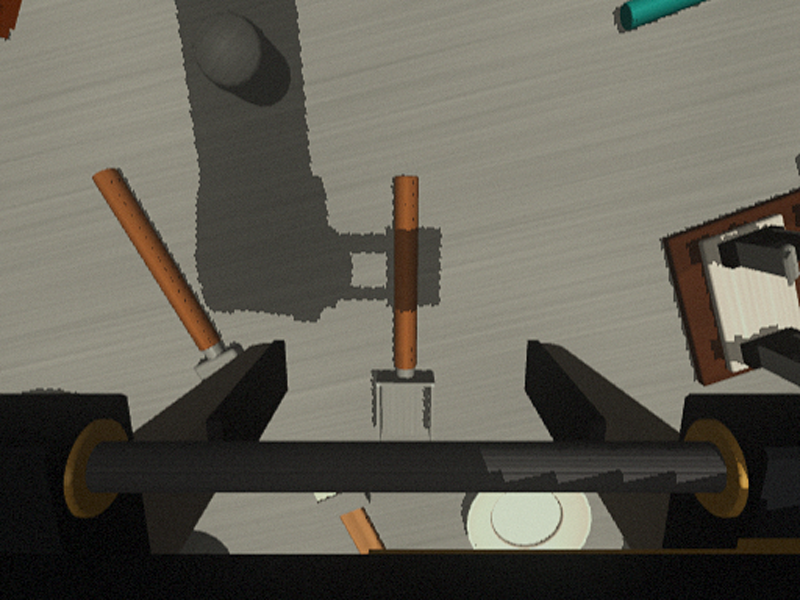

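The wrist view shows the scoop's handle from (405,176) to (405,370), square between the fingers. I take its origin as (497.5,-120) and grasp it.

Run:
```python
from h import *
yw=np.radians(-13.5)
robot.movep([497.5,-120,80],down(yw))
robot.servo_line([497.5,-120,3],feed=100)
grip(0.0,40)
o=robot.observe();print(o["grip_width"]*92,o["tcp_pos"],o["contact_force"],o["t"])
robot.servo_line([497.5,-120,150],feed=200)
C=cam("wrist");im=viewer.read_camera("wrist")
cv2.imwrite("pics/w3.png",cv2.resize(im[:,:,::-1],(800,600),interpolation=cv2.INTER_CUBIC))
o=robot.observe();print(o["grip_width"]*92,o["tcp_pos"],o["contact_force"],o["wrist_torque"],o["t"])
```

```text
17.201225776230856 [ 497.4582327  -120.01890649    2.98506839] [-0.07396304 -0.17676652 -0.45817486] 6.7167
16.81444661204464 [ 496.53665877 -119.68962944  148.82028877] [ 0.34817737  0.41314167 -1.54700624] [-0.00485879  0.00772053 -0.03731288] 7.65
```

View pics/w3.png

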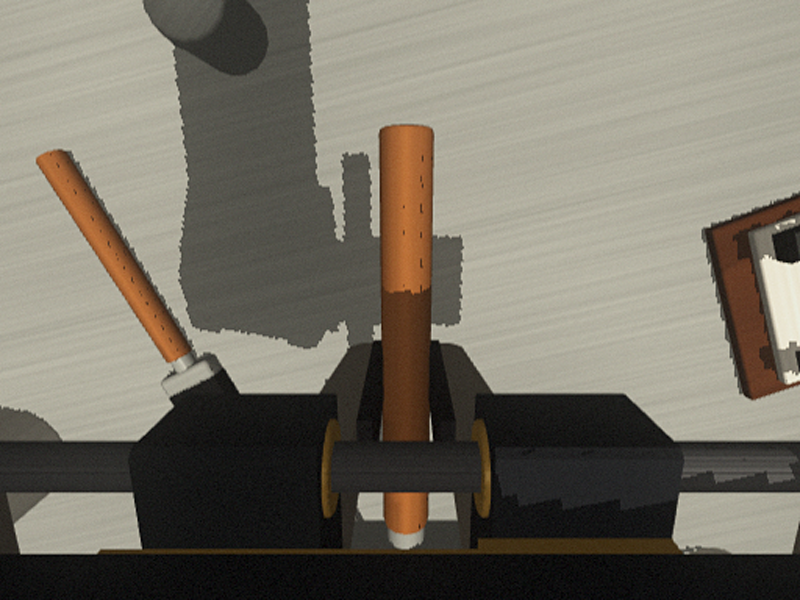

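The scoop is held; the handle runs from its tail at (406,125) to the ferrule at (405,540). I'll check its lengthwise offset and pitch from the tail end and the width.

Run:
```python
from h import *
C=cam("wrist");K,R,t=C;o=robot.observe();p=o["tcp_pos"];yw=np.radians(-13.5)
u=np.array([np.cos(yw),np.sin(yw),0])
T=toplane(np.array([[406,127],[405,540]])*.64,p[2]+6+9,C) # tail top edge
print([(q-p)@u for q in T])
# predicted pixels for pitches (tail up +): tail end top edge and width
v=np.cross([0,0,1],u)
for deg in(-4,-2,0,2,4):
    a=np.radians(deg); ax=p+[0,0,6]+(-85)*(u*np.cos(a)-np.array([0,0,1])*np.sin(a))
    e=proj([ax+9*v,ax-9*v,ax+[0,0,9]],C)/.64; print(deg,e.round(0).tolist())
```

```text
[np.float64(-83.57429685406181), np.float64(66.5950408569422)]
-4 [[431.0, 128.0], [378.0, 128.0], [405.0, 125.0]]
-2 [[432.0, 127.0], [378.0, 127.0], [405.0, 124.0]]
0 [[432.0, 126.0], [377.0, 126.0], [405.0, 122.0]]
2 [[433.0, 125.0], [377.0, 125.0], [405.0, 121.0]]
4 [[433.0, 124.0], [376.0, 124.0], [405.0, 120.0]]
```

Run:
```python
from h import *
yw=np.radians(8);u=np.array([np.cos(yw),np.sin(yw),0])
B=np.array([564.1,141.8,0])-1.0*u
robot.movep(B+[0,0,150],down(yw)); print(robot.observe()["t"])
robot.servo_line(B+[0,0,95],feed=120); robot.hold(.2)
o=robot.observe();f0=o["contact_force"];print(o["tcp_pos"],f0,o["t"])
C=cam("wrist");im=viewer.read_camera("wrist")
cv2.imwrite("pics/w4.png",cv2.resize(im[:,:,::-1],(800,600),interpolation=cv2.INTER_CUBIC))
im=viewer.read_camera("scene")
cv2.imwrite("pics/s4.png",cv2.resize(im[200:370,230:460,::-1],None,fx=3.4,fy=3.4,interpolation=cv2.INTER_CUBIC))
```

```text
8.7
[563.74127407 141.7547148   95.9074597 ] [ 0.6442094   0.57344829 -0.5402783 ] 9.5083
```

View pics/w4.png

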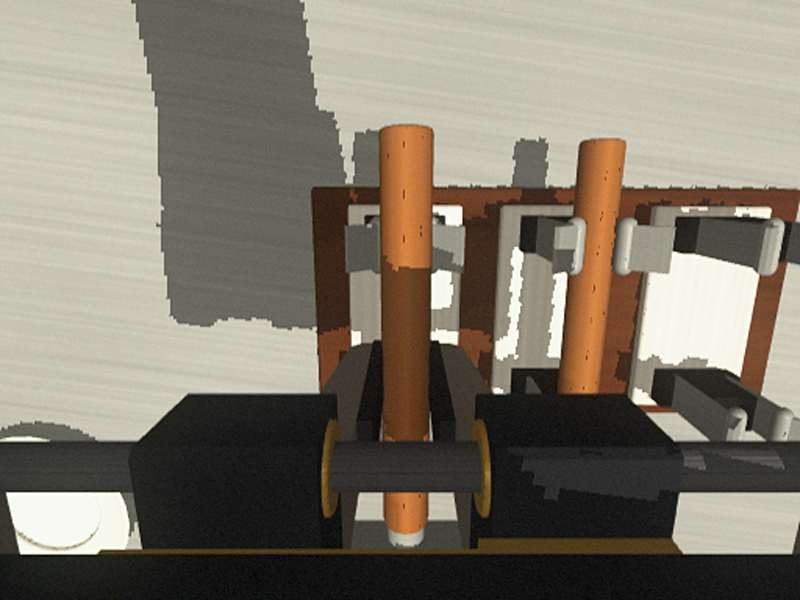

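View pics/s4.png

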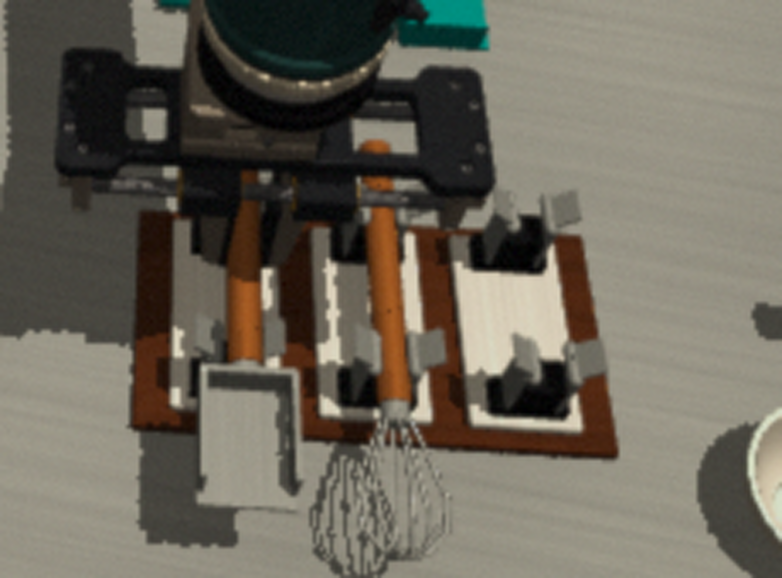

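Wrist view: the handle centre, column 406, is over the near clip, whose leaves span 346–464 (centre 405). The scene view agrees. Press down.

Run:
```python
from h import *
yw=np.radians(8);u=np.array([np.cos(yw),np.sin(yw),0])
B=np.array([564.1,141.8,0])-1.0*u
robot.servo_line(B+[0,0,78],feed=120)
for z in (72,68,64,61,58,56.5):
    robot.servo_line(B+[0,0,z],feed=50)
    o=robot.observe();print(z,o["tcp_pos"].round(1),o["contact_force"].round(1),o["wrist_torque"].round(2),round(o["grip_width"]*92,1),round(o["t"],2))
robot.hold(.2);o=robot.observe();print(o["tcp_pos"].round(1),o["contact_force"].round(1),o["wrist_torque"].round(2),o["t"])
im=viewer.read_camera("wrist")
cv2.imwrite("pics/w5.png",cv2.resize(im[:,:,::-1],(800,600),interpolation=cv2.INTER_CUBIC))
im=viewer.read_camera("scene")
cv2.imwrite("pics/s5.png",cv2.resize(im[200:370,230:460,::-1],None,fx=3.4,fy=3.4,interpolation=cv2.INTER_CUBIC))
```

```text
72 [564.2 141.4  72.4] [ 2.5 -0.6  0.9] [-0.13 -0.51 -0.02] 16.7 10.17
68 [564.7 141.6  69.1] [ 2.4 -1.2  5.3] [-0.15 -0.42 -0.04] 17.2 10.42
64 [564.6 141.6  64.8] [ 3.3 -1.5  3.9] [-0.14 -0.75 -0.02] 17.2 10.67
61 [563.1 141.4  60.6] [ 3.6 -1.2 -1.2] [-0.19 -0.83 -0.04] 17.2 10.92
58 [562.8 141.4  57.9] [ 0.1 -1.4  2.5] [-0.42 -0.25  0.02] 16.9 11.17
56.5 [562.9 141.4  57.8] [-3.1 -3.7 14.7] [-0.67  0.57 -0.  ] 17.3 11.42
[562.9 141.4  57.8] [-2.7 -3.2 14.3] [-0.69  0.6  -0.01] 11.6167
```

View pics/w5.png

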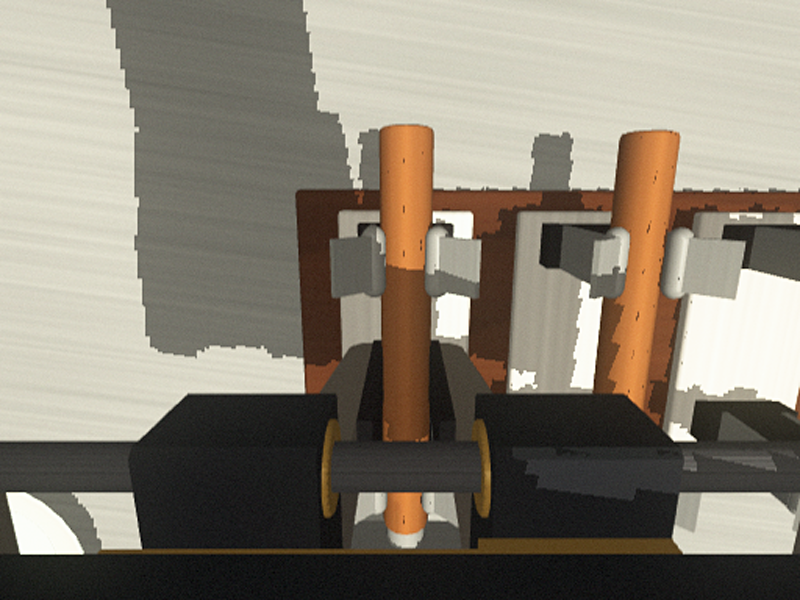

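View pics/s5.png

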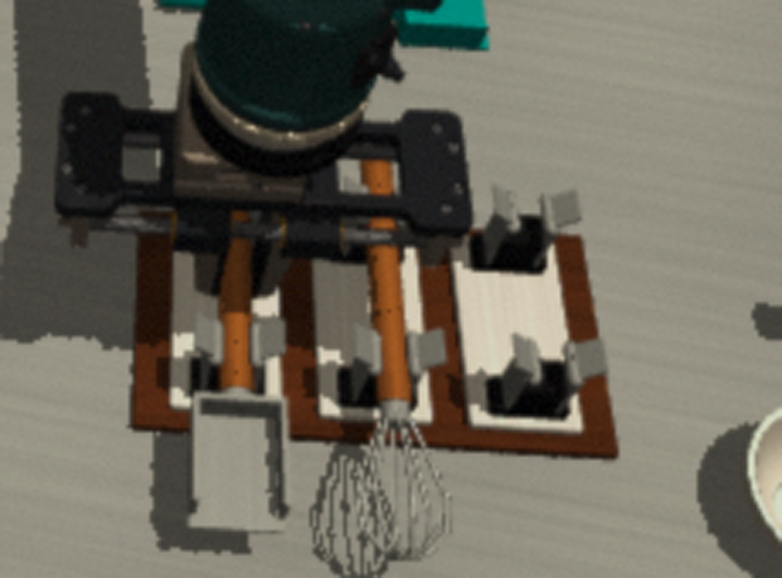

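The scoop bottomed out at TCP z 57.8 with a 14 N hard stop, and both clips show closed over the handle. Release it and go on to look at the brush.

Run:
```python
from h import *
p=robot.observe()["tcp_pos"]
grip(0.36)
robot.servo_line([p[0],p[1],160],feed=250)
robot.movep([432,-301,200],down(np.radians(13)))
C=cam("wrist");im=viewer.read_camera("wrist")
cv2.imwrite("pics/w6.png",cv2.resize(im[:,:,::-1],(800,600),interpolation=cv2.INTER_CUBIC))
a,b,y,k,d=handle(im,C,(443,-299))
u=(b-a)/np.linalg.norm(b-a)
print(a.round(1),b.round(1),np.linalg.norm(b-a).round(1),y,k,d,(a+85*u).round(1),(b-65*u).round(1),robot.observe()["t"])
im=viewer.read_camera("scene")
cv2.imwrite("pics/s6.png",cv2.resize(im[200:370,230:460,::-1],None,fx=3.4,fy=3.4,interpolation=cv2.INTER_CUBIC))
Cs=cam("scene")
for g,z in(((564,142),64),((553,221),64)):
    a,b,y,k,d=handle(im,Cs,g,z);print("stowed",a,b,y,k,(a+b)/2)
```

```text
[ 362.8 -316.6] [ 510.2 -282.6] 151.3 12.982064 1795 0.3383151139011412 [ 445.6 -297.5] [ 446.9 -297.2] 14.4583
stowed [474.43146203 128.43881681] [624.96317094 149.94062341] 8.1290865 696 [549.69731649 139.18972011]
stowed [465.07879632 208.72605516] [615.45478206 229.26841249] 7.778834 696 [540.26678919 218.99723383]
```

View pics/w6.png

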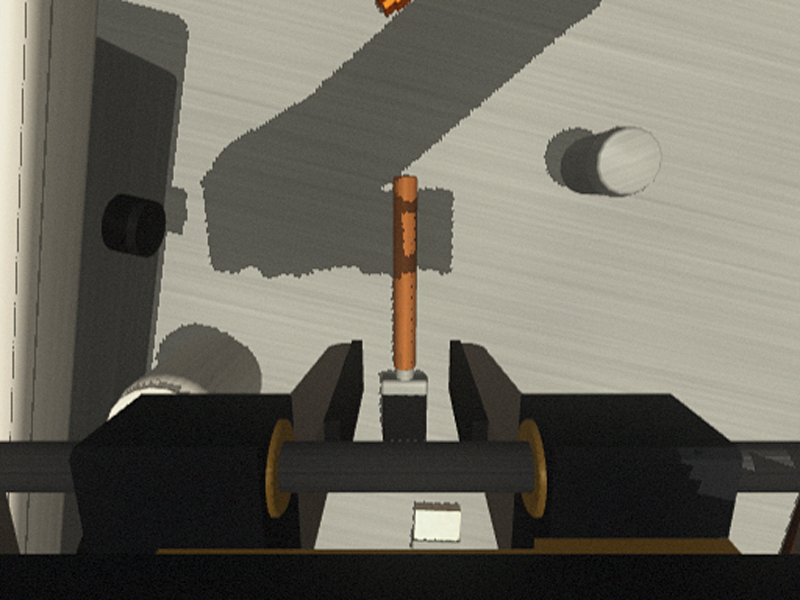

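View pics/s6.png

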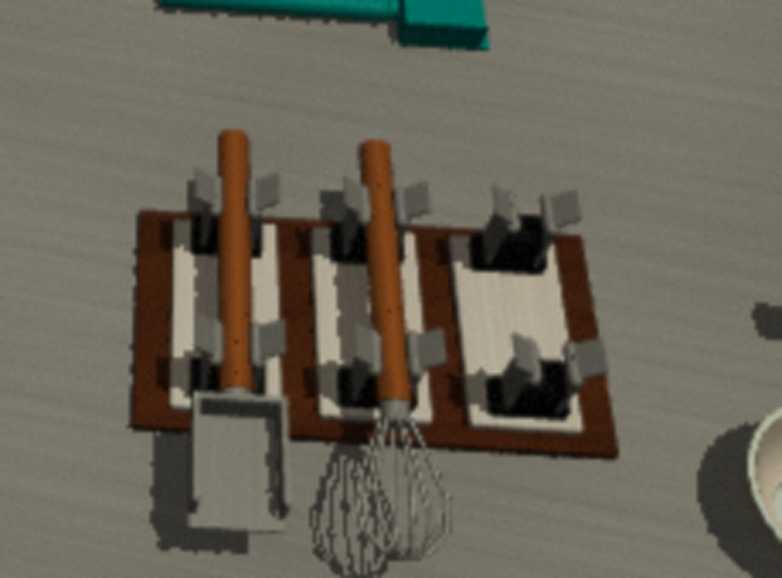

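The scoop sits level in both clips, parallel to the whisk (8.1° against 7.8°). The brush is found at (446,-297.5), yaw 13°. In the wrist view its handle runs from (404,177) to (404,370) with black bristles below. Grasp it.

Run:
```python
from h import *
yw=np.radians(13);u=np.array([np.cos(yw),np.sin(yw),0])
grip(0.5)
robot.movep([446,-297.5,70],down(yw))
robot.servo_line([446,-297.5,3],feed=100)
grip(0.0,40)
o=robot.observe();print(o["grip_width"]*92,o["tcp_pos"],o["contact_force"],o["t"])
robot.servo_line([446,-297.5,150],feed=200);robot.hold(.1)
C=cam("wrist");im=viewer.read_camera("wrist")
cv2.imwrite("pics/w7.png",cv2.resize(im[:,:,::-1],(800,600),interpolation=cv2.INTER_CUBIC))
o=robot.observe();p=o["tcp_pos"];print(o["grip_width"]*92,p,o["contact_force"],o["wrist_torque"],o["t"])
print([(proj(p+[0,0,15]+s*u,C)/.64).round(0) for s in(-85,65)])
```

```text
16.82344211092119 [ 446.22749321 -297.48066416    3.26541929] [-0.13678161 -0.11769658  2.81383838] 16.85
17.091015665796146 [ 445.16824953 -297.08352637  148.67545617] [-0.90693208  0.22836452 -0.58486622] [0.00088033 0.02152199 0.01839398] 17.8833
[array([[405., 122.]]), array([[405., 536.]])]
```

View pics/w7.png

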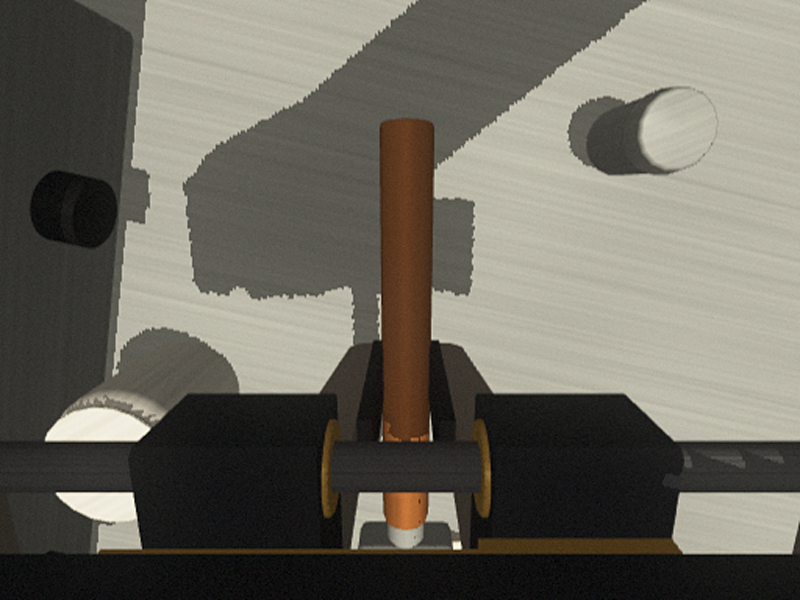

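The brush is held. Its tail at (406,121) and ferrule at (405,529) put the origin about 0.5–1 mm behind the TCP. Carry it high to the other place.

Run:
```python
from h import *
yw=np.radians(8);u=np.array([np.cos(yw),np.sin(yw),0])
A=np.array([541.9,300.2,0])+0.7*u
robot.servo_line([446,-297.5,220],feed=250)
robot.movep(A+[0,0,200],down(yw)); print(robot.observe()["t"])
robot.servo_line(A+[0,0,95],feed=150); robot.hold(.2)
o=robot.observe();print(o["tcp_pos"],o["contact_force"],o["t"])
im=viewer.read_camera("wrist")
cv2.imwrite("pics/w8.png",cv2.resize(im[:,:,::-1],(800,600),interpolation=cv2.INTER_CUBIC))
im=viewer.read_camera("scene")
cv2.imwrite("pics/s8.png",cv2.resize(im[200:370,230:460,::-1],None,fx=3.4,fy=3.4,interpolation=cv2.INTER_CUBIC))
```

```text
20.4833
[543.1774109  300.6941182   96.08069249] [-0.37185853 -0.1215652  -0.43212493] 21.5333
```

View pics/w8.png

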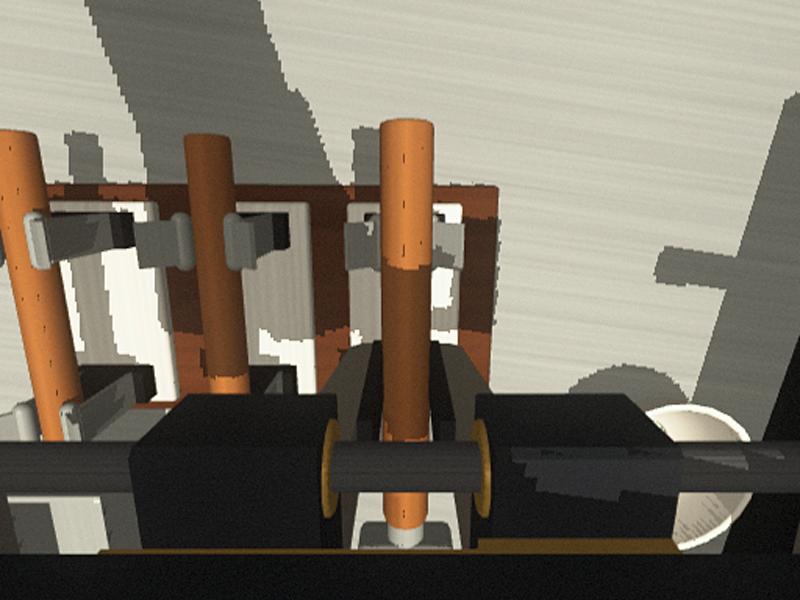

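View pics/s8.png

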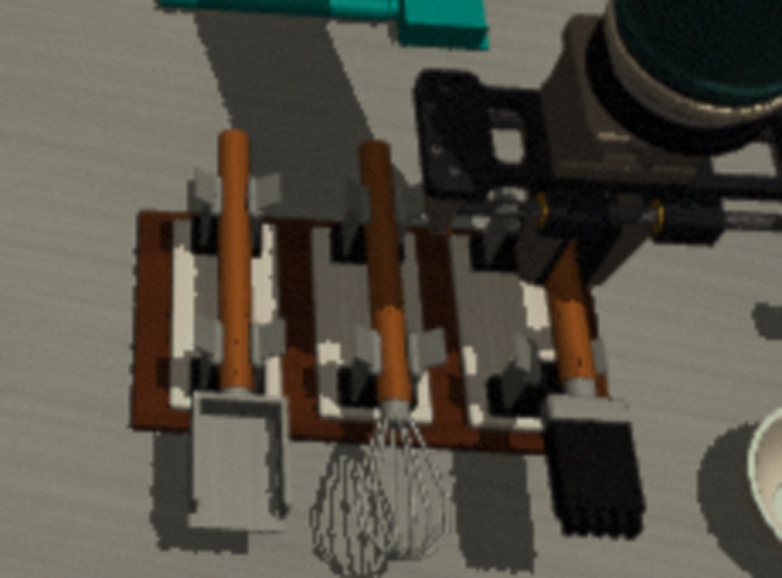

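The handle, column 407, lies over the clip (345–463, centre 404). The clip sits in the picture just as it did for the scoop. Press.

Run:
```python
from h import *
yw=np.radians(8);u=np.array([np.cos(yw),np.sin(yw),0])
A=np.array([541.9,300.2,0])+0.7*u
robot.servo_line(A+[0,0,78],feed=120)
for z in (72,68,64,61,58,56.5):
    robot.servo_line(A+[0,0,z],feed=50)
    o=robot.observe();print(z,o["tcp_pos"].round(1),o["contact_force"].round(1),o["wrist_torque"].round(2),round(o["grip_width"]*92,1),round(o["t"],2))
robot.hold(.2);o=robot.observe();print(o["tcp_pos"].round(1),o["contact_force"].round(1),o["t"])
im=viewer.read_camera("wrist")
cv2.imwrite("pics/w9.png",cv2.resize(im[:,:,::-1],(800,600),interpolation=cv2.INTER_CUBIC))
```

```text
72 [543.7 300.1  72.4] [ 2.4 -1.2 -0.6] [-0.07 -0.51 -0.02] 16.9 22.19
68 [544.2 300.3  69.2] [ 3.4 -1.5  4.9] [-0.23 -0.36 -0.04] 17.0 22.44
64 [544.1 300.3  64.9] [ 3.6 -1.2  4.4] [-0.16 -0.68 -0.03] 16.6 22.69
61 [542.6 300.   60.5] [ 4.4 -0.6 -1.1] [-0.14 -0.75  0.02] 16.8 22.94
58 [542.4 300.1  58.2] [ 0.3 -2.5  4. ] [-0.43 -0.13  0.05] 16.9 23.19
56.5 [542.4 300.1  58.1] [-2.7 -3.8 14.3] [-0.83  0.61  0.05] 17.0 23.44
[542.5 300.1  58.1] [-2.7 -3.7 14.4] 23.6417
```

View pics/w9.png

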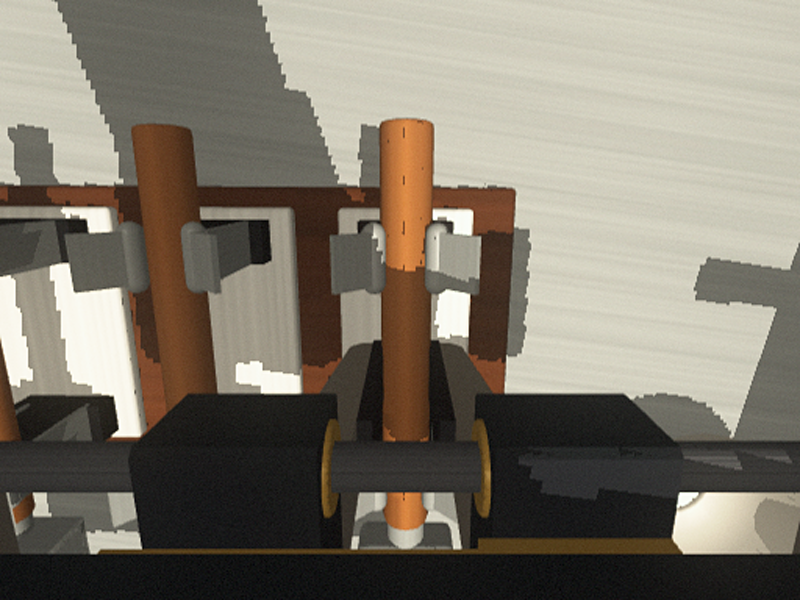

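The force and depth match the scoop's (hard stop at 58.1 mm, 14 N). Release, retreat and check.

Run:
```python
from h import *
p=robot.observe()["tcp_pos"]
grip(0.36)
robot.servo_line([p[0],p[1],180],feed=250)
robot.movep([430,225,350],down(np.radians(8)))
im=viewer.read_camera("wrist")
cv2.imwrite("pics/w10.png",cv2.resize(im[:,:,::-1],(800,600),interpolation=cv2.INTER_CUBIC))
C=cam("wrist")
for x,y in((564.1,141.8),(553,221),(541.9,300.2)):
    q=[]
    a,b,yy,k,d=handle(im,C,(x,y),64);print("wrist",a.round(1),b.round(1),yy,k)
im=viewer.read_camera("scene");C=cam("scene")
cv2.imwrite("pics/s10.png",cv2.resize(im[200:370,230:460,::-1],None,fx=3.4,fy=3.4,interpolation=cv2.INTER_CUBIC))
for x,y in((564.1,141.8),(553,221),(541.9,300.2)):
    a,b,yy,k,d=handle(im,C,(x,y),64);print("scene",a.round(1),b.round(1),yy,k)
print(robot.observe()["t"])
```

```text
wrist [483.6 330.5] [537.   99.3] -77.00015 3981
wrist [483.6 330.5] [537.   99.3] -77.00015 3981
wrist [483.6 330.5] [537.   99.3] -77.00015 3981
scene [474.4 128.4] [624.9 150. ] 8.168278 699
scene [465.1 208.7] [615.5 229.2] 7.7754197 697
scene [451.3 288.3] [602.2 308.8] 7.753626 689
25.7417
```

View pics/w10.png

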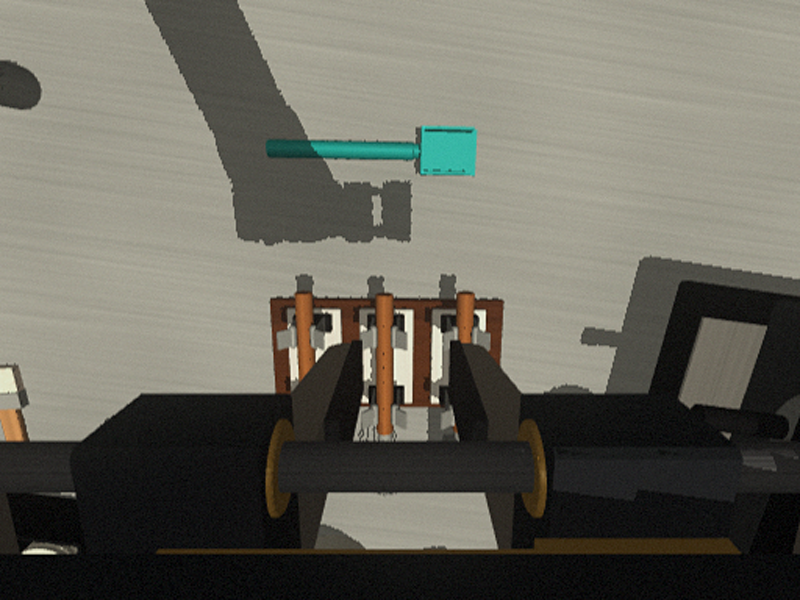

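View pics/s10.png

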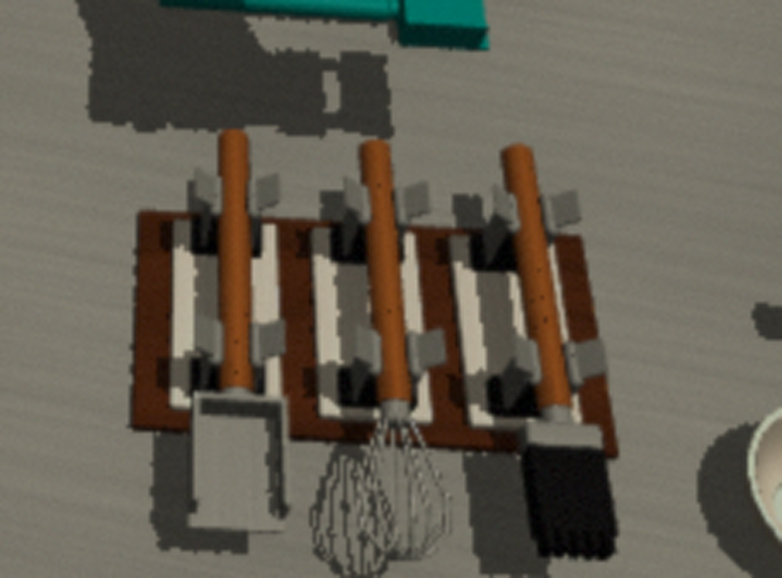

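Scene view: all three handles lie parallel (8.2°, 7.8°, 7.8°), at equal height and spacing in their clips. The gripper is clear. Hand in.

```bash
python3 -c "
from h import *
print(robot.observe()['contact_force'].round(1),robot.observe()['t']); robot.job_done()"
```

```text
[ 1.2 -0.8 -0.2] 25.7417
the job is handed in; nothing more can be done
```

The scoop and the brush are both snapped into the clip rail, one on each side of the whisk, and the job was handed in at 25.7 s of the 58 s allowed. The scoop is at about (564, 142) mm and the brush at about (542, 300) mm.

- **Seating:** each handle snapped past the lips at about 5 N and then hit a hard stop at about 14 N. Both stopped at the seated height, with the handle axis about 64 mm above the counter.
- **Final picture:** the scene camera shows both handles parallel to the whisk, within 0.4°, and about 80 mm from it on either side. The gripper is clear of everything.
- **Disagreements:** the scene camera puts both handles about 2 mm nearer the robot than the whisk, which is within the calibration error, so I left them. The handle fit in the last wrist picture failed because it merged the three handles with the rail board. I ignored it and relied on the scene camera and the press forces.

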